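# Lock the bayonet thermometer into the dough container's lid

### The arm

A 6-joint arm with a two-finger parallel gripper is mounted at the origin on the work surface. World frame = base frame: x ahead of the robot, y to its left, z up, the work surface at z = 0. Lengths are in m, angles in rad, forces in N, time in s.
With the tool pointing down it reaches from about 0.3 to 0.775 m from the base axis. Payload 14.6 kg.
Tool frame: the origin (TCP) lies on the centre line of the jaws, within the pads' length; the fingertips stand 17 mm ahead of it and the grasp point (between the pads) lies 2 mm behind it (manip.tips_ahead is the distance from the TCP to the fingertips, in m); z points along the fingers, y is the direction in which the jaws open and shut (so a half turn about z gives the same grasp; the last joint's range is limited). The gripper opens to 94 mm and grips with 3 to 60 N. Pads are 16 mm wide; open, the fingers measure 119 mm over their backs; the gripper's body (75 mm by 177 mm) begins 78 mm behind the grasp point.
Start: joints at [1.283, 0.3, 1.521, -0, 1.321, -0.067], TCP at [0.12, 0.537, 0.222] pointing down, gripper open.
Joint ranges: [-3.03, 3.03], [-0.79, 2.21], [0.23, 2.52], [-1.04, 4.18], [0, 3.07], [-2.55, 2.55]. Speed limits (rad/s): [2.22, 2.22, 2.57, 3.14, 3.14, 3.14].

### API

Orientations are given as [roll, pitch, yaw] about the fixed x, y, z axes, in that order (R = Rz(yaw) Ry(pitch) Rx(roll)).
In Python, from plant import telemetry, vision, job, find_in, manip gives the robot as it stands. The module is installed in compiled form; this text tells all that it offers.
- The arm moves only by the tool play_rows, never from a script. Its argument "rows" is text: rows parted by semicolons, each of 7 numbers parted by spaces: the shift along the tool's x, y, z in mm, then the turn, a rotation vector about the tool's x, y, z in degrees, then the finger opening in mm, from 0 to 94. A call has 1 to 8 rows; each row is the pose to reach, as a shift and turn from the pose commanded when the call began, along the tool's axes at that moment; what a row does not reach only later rows make up. A row lasts 1/12 s, in which the tool goes at most 41.7 mm and 7.16 degrees, less where a joint would pass 70% of its speed; a pose out of reach is approached as far as the arm can. A call with a gripper value outside its range is refused whole. The fingers move at their own pace and stop on an object; "grip_force" is the grip in N (left out, the last holds). Time passes only in rows, so rows that repeat a pose let the fingers close. It gives the time, the measured TCP pose, the force and the opening at its end, in the units of the state.
- telemetry.sense(): the state, without advancing time (a new reading comes with each control period).
- vision.grab_frame(name): name is "side" or "top"; returns a dict with "image" (420x560x3 uint8, red, green, blue), "range_z" (420x560 float32, m along the optical axis (not along the pixel's ray), 0 where there is no reading), "fx", "fy", "cx", "cy" (pixels), "T" (4x4, takes a point from camera to world coordinates). Camera axes: x right, y down, z forward; pixel columns grow to the right and rows downward; lengths in m; the calibration is good to about 2 mm. A picture is of the moment at which its call begins.
- job.sign_off(): hands the job in, once; it reports no verdict.
Trained networks look in the newest picture that a camera, given by its name, has taken for a name from the list of things; names that differ only in an ending like _2 or _b are one class to them, and where a whole thing is asked for, a point or a joint stands for the part that bears it (a point fixed in the world has none). Each returns a list of dicts, best first, with "score" (0 to 1); they miss things now and then, are a little off and sometimes report something else, mostly with a low value. They report only what shows in the picture. A call takes as long as a camera call. They do not tell look-alikes from the thing itself.
- find_in(camera, query): "centre" ([column, row] in pixels, amid what is visible of it).
The state is a dict: "t": time; "q": joint angles; "dq": joint speeds; "effort": joint torques, N m; "ee_pos": TCP position; "tcp_rot": TCP orientation; "wrist_force": force on the tool from outside, world axes, zero at the start; "moment": the same for the moment, N m; "width": finger opening in m.
Only numpy, scipy, OpenCV 4.12 (cv2) and the standard library are available. Lean on these libraries where they do the work, as an engineer would, in place of code of your own. Each camera call takes 0.05 s, during which the arm holds its last target.

### The job

Take the dough thermometer out of the terracotta warming stone and lock it into the bayonet ring on the lid of the dough container: find the slots, press it in gently against the spring, give it a quarter turn clockwise until it springs up into its lock, and let go. Leave everything else on the shelf where it stands.

Things in the scene. Friction and masses are not known exactly. Their poses are not given: they have to be found in the camera images.
- thermo: Loose bayonet thermometer, 0.16 kg, upright in the stone. Origin on its axis at mid-height of its two red lugs, z up, x along the lugs, which point to +x and -x (half a turn looks and fits the same). Lugs 6 mm high (3 above and 3 below the origin), 6 wide, ends 17 from the axis. Steel barrel 22 mm in diameter from 10 below to 22 above the origin.
- grip (a point): Centre of the thermometer's black grip head, 39 mm above its origin, axes as the thermometer's. The head is a block 48 mm along x, 34 along y and 34 high (22 to 56 above the origin), with a white dial on top and a red stripe down each end face over a lug. It can be gripped from above across either pair of faces.
- nose (a point): Underside of the thermometer's barrel (bevelled nose), 10 mm below its origin. From here a steel stem, 7 mm in diameter, goes down another 50 mm; its tip is 60 below the origin.
- stone: Terracotta warming stone, a fixed block 90 x 90 mm and 56 high, origin at the centre of its underside. The thermometer stands in its central well (12 mm square, 53 deep), the barrel's nose resting on the stone's top: draw it straight up at least 50 mm to clear.
- dough_box: Dough rising container, standing fast: clear round tub with a green lid, 168 mm in diameter, 110 high. Origin at the centre of its underside, z up. On the lid's centre a black turret, 55 mm in diameter and 30 high, holds the aluminium bayonet ring; an orange sprung seat shows in its hole. The lid cracks above 45 N, even in a knock: touch it slowly.
- lid_top (a point): Centre of the lid's top, under the turret, 110 mm above the shelf. The turret's ring has been left turned: its slots lie along the container's x axis only give or take 43 degrees, a different angle each time that no pose tells (see it in pictures or feel for it). The ring is too stiff to be turned.
- port (a point): Centre of the ring's mouth, level with its flat top, 140 above the shelf; axes as the container's. Hole 25 mm in diameter with two opposite slots 9.4 wide for the lugs. Lugs off the slots rest on the flat top, the thermometer's origin 3 mm above this point; within 6 degrees of the slots they sink in freely until, origin 4 mm below it, the nose meets the sprung seat.
- press_depth (a point): Point on the ring's axis 14 mm below the mouth: where to press the thermometer's origin. The spring takes 4 N at 4 mm deep and 1 N more per mm: 14 N here. From 12 deep the lugs are under the ring's roof and turn clockwise (from above); hard stop at 16.5. Solid walls end the turn at 90 degrees, give or take 7, and block the other way.
- lock_depth (a point): Point on the ring's axis 8 mm below the mouth: where the thermometer's origin stands when locked. After the quarter turn (from about 80 degrees on) the lugs are under pockets 4 mm deep; when let up, the spring lifts them in and holds them. Released unturned it is pushed up to 4 deep or less; released part-turned it stays at 12 deep.
- jar_a: Closed clear glass jar, 70 mm in diameter, 120 high; bystander. Origin at the centre of its underside.
- jar_b: Closed amber glass jar, 64 mm in diameter, 100 high; bystander. Origin at the centre of its underside.
- scraper: Bamboo dough scraper lying flat, about 170 mm long and 10 high; bystander.
- mug: Blue mug, 76 mm in diameter, 85 high; bystander.
- bowl: White bowl, 130 mm in diameter, 50 high; bystander.
- spoon: Wooden spoon lying flat; bystander.
- spice_tin: Round steel tin, 56 mm in diameter, 50 high; bystander.
Not all that is in view belongs to the job. Of the things like the thermo, leave any that is purple or yellow; of the rest the larger one is meant.

How it is judged:
By the outcome, as a careful person would: the job done as asked, in the order asked, and still so for the second after the job is handed in, with the robot touching nothing.
It also fails if it takes over 72 s, if anything falls off the work surface, if the arm or the gripper's body presses on something with over 40 N, if the wrist force passes 120 N, or if a joint passes its speed limit or range.

## Working session

There is one attempt and no reset: what is moved stays moved. The work goes in short steps, Python scripts to look and compute and a tool call to move; the robot and the scene stay as the last step left them, time stands still between calls to the robot, and variables do not carry over. Pictures are saved under pics/ and viewed, and the job is handed in when it is done.

Besides the shell and the picture viewer there is one more tool, called in YAML: its name, and indented under it one key for each argument. play_rows: Moves the arm, as the interface text tells. Its arguments: {"type":"object","properties":{"rows":{"type":"string"},"grip_force":{"type":"number"}},"required":["rows"]}

```bash
ls; mkdir -p pics
cat > h.py <<'E'
import numpy as np,cv2
from plant import telemetry, vision, job, find_in, manip
def save(f,n,crop=None,s=1):
    im=f["image"][:,:,::-1]
    if crop: im=im[crop[1]:crop[3],crop[0]:crop[2]]
    im=cv2.resize(im,None,fx=s,fy=s,interpolation=cv2.INTER_CUBIC); cv2.imwrite("pics/"+n,im)
def w(f,u,v,z=None):
    z=f["range_z"][int(round(v)),int(round(u))] if z is None else z
    p=np.array([(u-f["cx"])/f["fx"]*z,(v-f["cy"])/f["fy"]*z,z,1]); return (f["T"]@p)[:3]
def wz(f,u,v,h):
    d=f["T"][:3,:3]@np.array([(u-f["cx"])/f["fx"],(v-f["cy"])/f["fy"],1]); o=f["T"][:3,3]
    return o+d*(h-o[2])/d[2]
E
python3 - <<'E'
from h import *
np.set_printoptions(precision=4,suppress=True)
for c in ("top","side"):
    f=vision.grab_frame(c); save(f,c+"1.png",s=1.4); print(c,f["fx"],f["cx"],f["cy"]);print(f["T"])
    for q in ("thermo","stone","dough_box"):
        for d in find_in(c,q)[:4]:
            print(q,d["score"],d["centre"],w(f,*d["centre"]))
print(telemetry.sense())
E
```

```text
pics
top 500.8934157003639 281.1338107501231 205.2953577032273
[[-0.0128 -0.9985  0.0541  0.4381]
 [-0.9999  0.0125 -0.006  -0.    ]
 [ 0.0053 -0.0542 -0.9985  1.3475]
 [ 0.      0.      0.      1.    ]]
thermo 0.95 [447.4, 294.2] [ 0.2707 -0.4411  0.0251]
thermo 0.79 [364.7, 216.9] [ 0.4733 -0.2111  0.1258]
thermo 0.7 [352.1, 297.6] [ 0.2661 -0.1899  0.0316]
thermo 0.46 [301.7, 218.4] [ 0.4744 -0.0618  0.0255]
stone 0.58 [352.2, 220.2] [ 0.4673 -0.1908  0.0552]
stone 0.33 [205.2, 222.0] [0.4686 0.1956 0.0059]
dough_box 0.68 [204.4, 220.8] [0.4718 0.1974 0.0078]
side 521.0655208608738 283.4411206520956 212.50766780738832
[[ 0.8764 -0.3156  0.3637  0.0441]
 [-0.4813 -0.5937  0.6448 -0.829 ]
 [ 0.0124 -0.7402 -0.6723  0.9778]
 [ 0.      0.      0.      1.    ]]
thermo 0.98 [222.1, 329.5] [ 0.2566 -0.1924  0.0367]
thermo 0.8 [282.4, 262.2] [ 0.4692 -0.0742  0.026 ]
thermo 0.66 [315.6, 277.0] [ 0.4681 -0.2226  0.1234]
thermo 0.62 [267.0, 414.5] [ 0.2575 -0.3997  0.0193]
stone 0.67 [314.9, 304.7] [ 0.4582 -0.2427  0.0565]
dough_box 0.7 [236.3, 192.6] [0.4431 0.128  0.1095]
{'t': 0.4, 'q': array([ 1.2834,  0.3   ,  1.5211,  0.    ,  1.3207, -0.0666]), 'dq': array([ 0.0024, -0.0001, -0.0006, -0.001 , -0.002 , -0.0018]), 'effort': array([ -0.0003, -53.1204, -35.2593,   0.0708,   0.022 ,  -0.0001]), 'ee_pos': array([0.1204, 0.5366, 0.2224]), 'tcp_rot': array([-3.1414, -0.    ,  2.9208]), 'wrist_force': array([ 0.0651, -0.1222, -0.4654]), 'moment': array([ 0.0608, -0.0437, -0.0422]), 'width': 0.0941827633797677}
```

View pics/top1.png

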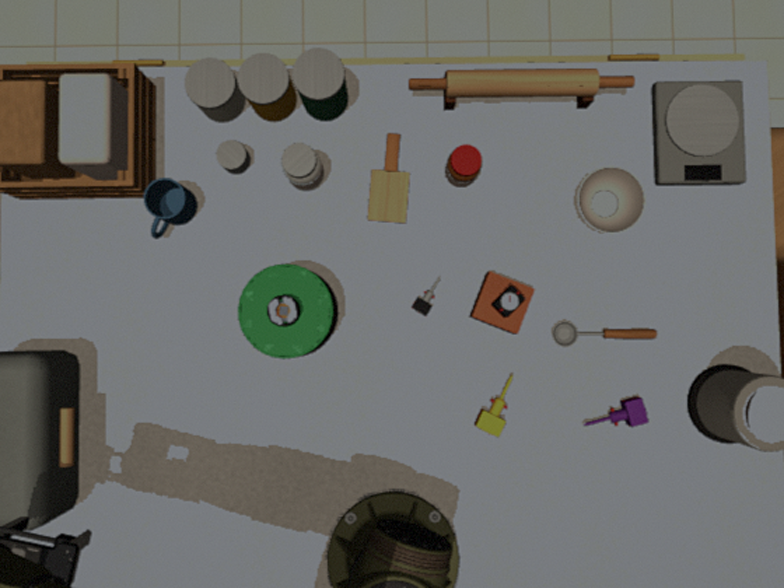

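View pics/side1.png

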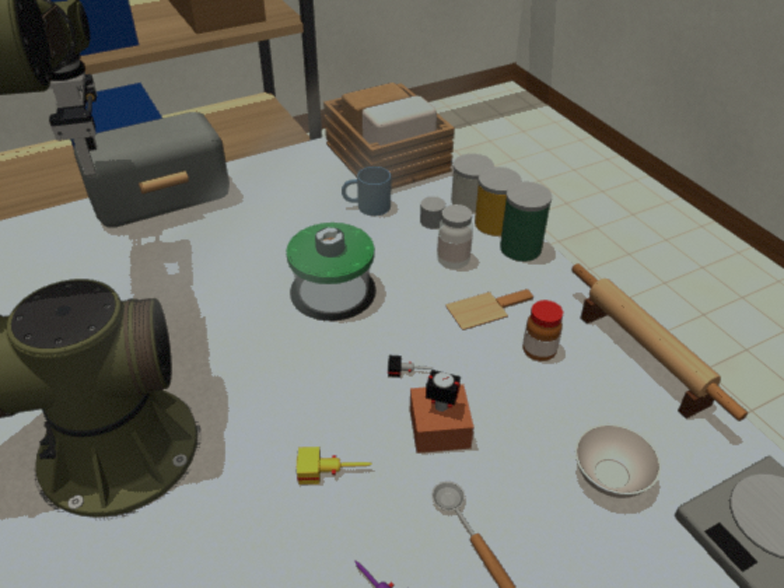

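Thermometer look-alikes in the top picture (native px):
- Black, upright in the stone, at (364,215).
- Small black, lying, at (303,215).
- Yellow at (352,296).
- Purple at (449,294).

Yellow and purple are ruled out by the task. Of the two black ones, the one in the stone is larger and upright, so it is the target. I'll confirm it in an enlarged crop and measure the turret slots too.

Run:
```python
from h import *
np.set_printoptions(precision=4,suppress=True)
ft=vision.grab_frame("top"); fs=vision.grab_frame("side")
import pickle; pickle.dump((ft,fs),open("f0.pkl","wb"))
def crop(f,x0,y0,x1,y1,s): return cv2.resize(f["image"][y0:y1,x0:x1,::-1],None,fx=s,fy=s,interpolation=cv2.INTER_CUBIC)
a=crop(ft,290,185,390,245,8); cv2.imwrite("pics/c_stone.png",a[:480,:800])
a=crop(ft,175,195,230,245,11); cv2.imwrite("pics/c_turret.png",a)
b=crop(fs,210,150,270,190,12); cv2.imwrite("pics/c_turret_s.png",b)
b=crop(fs,270,245,350,325,7); cv2.imwrite("pics/c_stone_s.png",b)
```

```text
(no output)
```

View pics/c_stone.png

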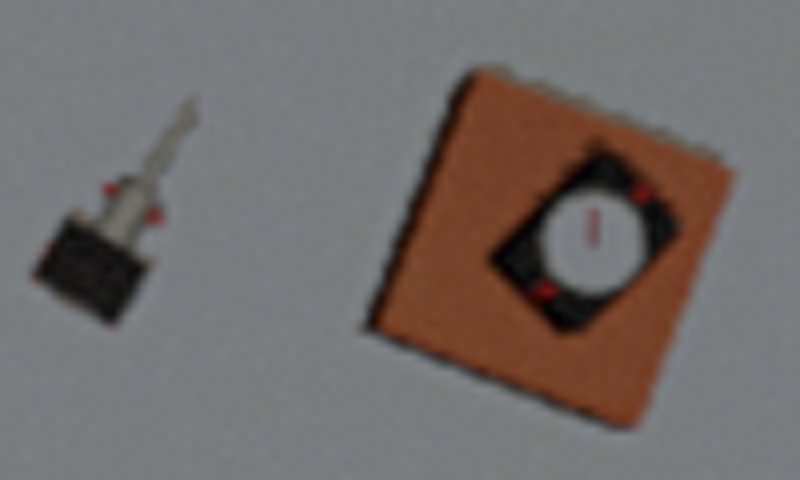

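View pics/c_turret.png

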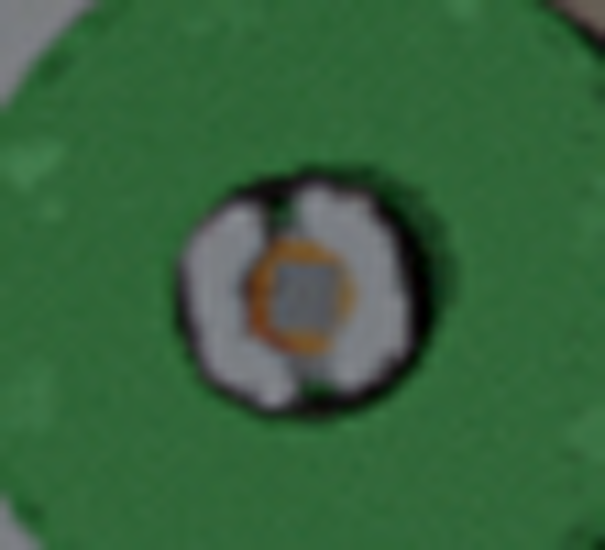

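View pics/c_turret_s.png

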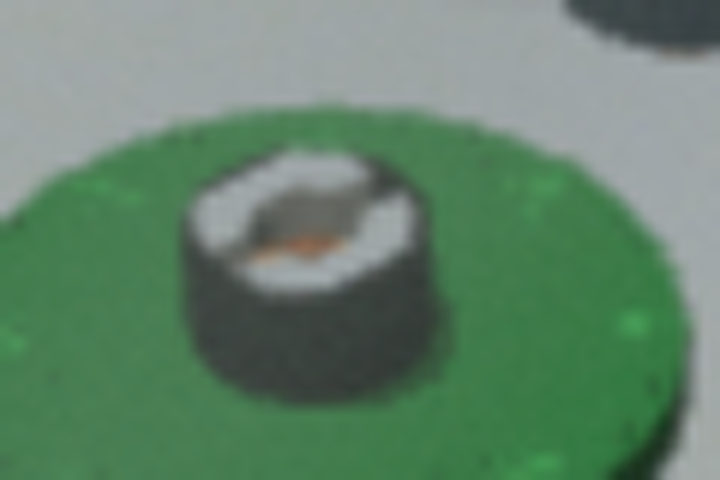

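View pics/c_stone_s.png

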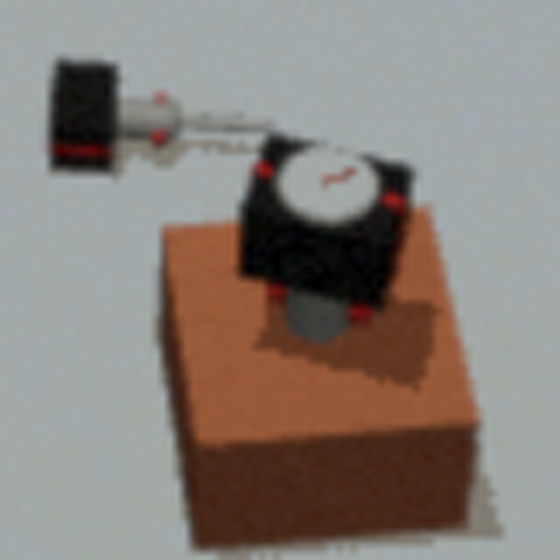

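```bash
cat >> h.py <<'E'
def rect(f,cx,cy,h,half,n=400):
    # metric plane image: col -> -y , row -> -x ; returns image
    R=f["T"][:3,:3];o=f["T"][:3,3]
    i=(np.arange(n)-n/2+.5)/n*2*half
    X=cx-i[:,None]+0*i[None];Y=cy-i[None]+0*i[:,None]
    P=np.stack([X,Y,np.full_like(X,h)],-1)-o
    c=P@R
    u=c[...,0]/c[...,2]*f["fx"]+f["cx"];v=c[...,1]/c[...,2]*f["fy"]+f["cy"]
    return cv2.remap(f["image"][:,:,::-1].copy(),u.astype(np.float32),v.astype(np.float32),cv2.INTER_CUBIC)
E
python3 - <<'E'
from h import *
import pickle
np.set_printoptions(precision=4,suppress=True)
ft,fs=pickle.load(open("f0.pkl","rb"))
def m(x,y,x0,y0,s): return (x+.5)/s-.5+x0,(y+.5)/s-.5+y0
for nm,f,c,s in (("top",ft,(290,185),8),):
    pts=[(600,140),(685,230),(570,335),(490,257),(595,243),(640,195),(545,292)]
    P=np.array([wz(f,*m(*p,*c,s),.122) for p in pts]);print(P, P[:4].mean(0)); d=P[5]-P[6];print(np.degrees(np.arctan2(d[1],d[0])))
pts=[(267,170),(395,202),(330,183)]
P=np.array([wz(fs,*m(*p,270,245,7),.122) for p in pts]);print(P); d=P[0]-P[1];print(np.degrees(np.arctan2(d[1],d[0])))
# ring disc center by top: from lid circle & turret
print("lid",wz(ft,*m(303,296,175,195,11),.14), wz(fs,*m(305,222,210,150,12),.14))
p=wz(ft,*m(303,296,175,195,11),.14)
a=rect(ft,p[0],p[1],.14,.04);b=rect(fs,p[0],p[1],.14,.04)
cv2.imwrite("pics/rect1.png",np.hstack([a,b]))
q=np.array([.4756,-.206])
a=rect(ft,*q,.122,.04);b=rect(fs,*q,.122,.04)
cv2.imwrite("pics/rect2.png",np.hstack([a,b])); print(p)
E
```

```text
[[ 0.5099 -0.2122  0.122 ]
 [ 0.4819 -0.2376  0.122 ]
 [ 0.4502 -0.2017  0.122 ]
 [ 0.4744 -0.1777  0.122 ]
 [ 0.4783 -0.21    0.122 ]
 [ 0.4928 -0.2241  0.122 ]
 [ 0.4635 -0.1943  0.122 ]] [ 0.4791 -0.2073  0.122 ]
-45.406645322247236
[[ 0.4657 -0.1936  0.122 ]
 [ 0.494  -0.2236  0.122 ]
 [ 0.4803 -0.2074  0.122 ]]
133.2305496690453
lid [0.4669 0.1835 0.14  ] [0.4684 0.1873 0.14  ]
[0.4669 0.1835 0.14  ]
```

View pics/rect1.png

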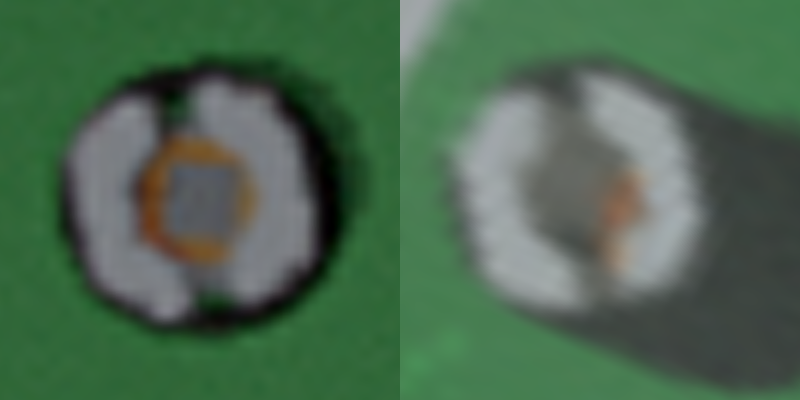

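View pics/rect2.png

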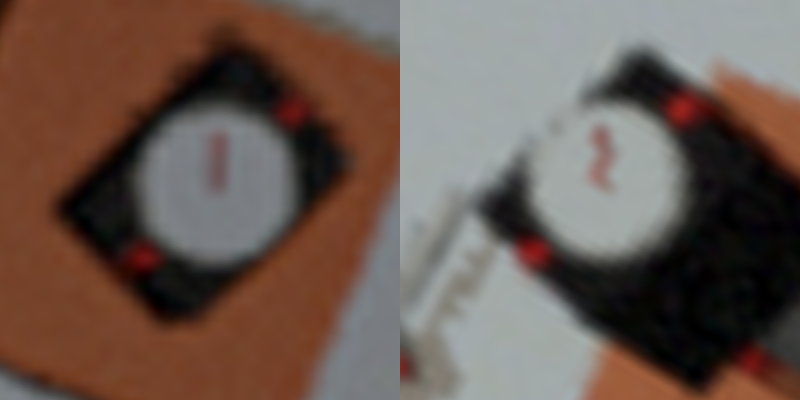

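The crops confirm the target. The large black head with a white dial stands upright in the stone, at about (0.479, -0.209), with lugs at about -45.7°. The small black one lies beside it.

The ring centre is at about (0.468, 0.186), with its slots at about +11°. The plan is to grip across the 34 mm faces at yaw 134.3°, enter the ring at yaw 191°, and finish at yaw 101°.

```bash
cat >> h.py <<'E'
from scipy.spatial.transform import Rotation as Ro
def go(x,y,z,yaw):
    s=telemetry.sense(); R0=Ro.from_euler("xyz",s["tcp_rot"])
    R1=Ro.from_euler("xyz",[np.pi,0,np.radians(yaw)])
    d=R0.inv().apply(np.array([x,y,z])-s["ee_pos"])*1000
    r=(R0.inv()*R1).as_rotvec(degrees=True)
    print("t",round(s["t"],2),"shift",d.round(1),"rot",r.round(2),"pos",s["ee_pos"].round(4),"yaw",np.degrees(s["tcp_rot"]).round(2),"F",s["wrist_force"].round(2),"w",round(s["width"],4))
E
python3 -c "
from h import *
go(.479,-.209,.25,134.3)"
```

```text
t 0.5 shift [-513.1 -649.   -27.5] rot [-1.000e-02  0.000e+00  3.305e+01] pos [0.1204 0.5366 0.2224] yaw [-179.99   -0.    167.35] F [-0.24 -0.    1.19] w 0.0942
```

play_rows:
  rows: "-20 -25 -30 0 0 0 94;-41 -52 -40 0 0 4 94;-67 -84 -40 0 0 8 94;-93 -117 -40 0 0 12 94;-118 -150 -40 0 0 16 94;-144 -182 -40 0 0 20 94;-170 -215 -40 0 0 24 94;-195 -247 -40 0 0 28 94"

```text
t: 1.17
ee_pos: [0.2568, 0.2511, 0.2626]
tcp_rot: [3.141, 0.0, 2.429]
wrist_force: [1.6, 0.2, -0.9]
width: 0.0943
```

```bash
python3 -c "
from h import *
go(.479,-.209,.25,134.3)"
```

```text
t 1.17 shift [-468.9 -203.    12.5] rot [0.04 0.01 4.88] pos [0.2568 0.2511 0.2626] yaw [1.7996e+02 1.0000e-02 1.3918e+02] F [ 1.61  0.22 -0.95] w 0.0943
```

play_rows:
  rows: "-37 -16 0 0 0 2 94;-74 -32 0 0 0 4 94;-111 -48 0 0 0 4.9 94;-148 -64 0 0 0 4.9 94;-185 -80 0 0 0 4.9 94;-222 -96 0 0 0 4.9 94;-259 -112 0 0 0 4.9 94;-296 -128 0 0 0 4.9 94"

```text
t: 1.83
ee_pos: [0.3982, -0.0392, 0.2627]
tcp_rot: [3.141, 0.001, 2.346]
wrist_force: [-0.5, 2.2, 0.2]
width: 0.094
```

```bash
python3 -c "
from h import *
go(.479,-.209,.18,134.3)"
```

```text
t 1.83 shift [-177.7  -61.1   82.8] rot [0.03 0.04 0.12] pos [ 0.3982 -0.0392  0.2627] yaw [1.7997e+02 4.0000e-02 1.3442e+02] F [-0.5   2.16  0.17] w 0.094
```

play_rows:
  rows: "-36 -13 0 0 0 0 94;-72 -25 0 0 0 0 94;-108 -37 10 0 0 0 94;-144 -50 25 0 0 0 94;-170 -58 45 0 0 0 94;-178 -61 65 0 0 0 94;-178 -61 83 0 0 0 94;-178 -61 83 0 0 0 94"

```text
t: 2.5
ee_pos: [0.4777, -0.2067, 0.1759]
tcp_rot: [-3.14, -0.005, 2.346]
wrist_force: [-0.1, 0.4, -0.5]
width: 0.0941
```

Run:
```python
from h import *
ft=vision.grab_frame("top"); fs=vision.grab_frame("side")
go(.479,-.209,.109,134.3)
a=cv2.resize(fs["image"][200:340,240:400,::-1],None,fx=4,fy=4,interpolation=cv2.INTER_CUBIC)
cv2.imwrite("pics/s2.png",a)
```

```text
t 2.6 shift [-1.8 -1.5 70.8] rot [-0.01 -0.03  0.15] pos [ 0.4789 -0.2067  0.1798] yaw [-1.7999e+02 -3.0000e-02  1.3445e+02] F [-0.22  0.36  0.72] w 0.0938
```

View pics/s2.png

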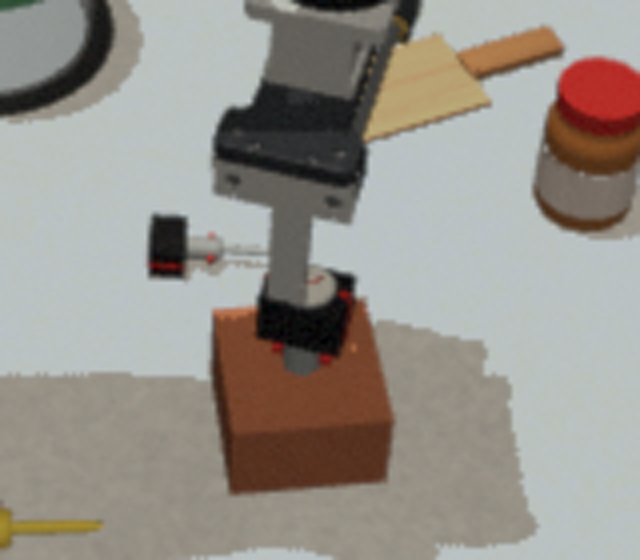

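The head is between the open fingers (side crop, head at about (305,310), near finger at (290,250)). I'll descend and grip.

play_rows:
  rows: "-2 -1.5 20 0 0 0.1 94;-2 -1.5 40 0 0 0.1 94;-2 -1.5 58 0 0 0.1 94;-2 -1.5 69 0 0 0.1 94;-2 -1.5 71 0 0 0.1 94;-2 -1.5 71 0 0 0.1 60;-2 -1.5 71 0 0 0.1 40;-2 -1.5 71 0 0 0.1 28"
  grip_force: 25

```text
t: 3.27
ee_pos: [0.4798, -0.2095, 0.1098]
tcp_rot: [3.141, 0.002, 2.345]
wrist_force: [0.1, 1.0, -0.5]
width: 0.0775
```

play_rows:
  rows: "0 0 0 0 0 0 28;0 0 0 0 0 0 28;0 0 0 0 0 0 28;0 0 0 0 0 0 28;0 0 0 0 0 0 28;0 0 0 0 0 0 28"

```text
t: 3.77
ee_pos: [0.4792, -0.2093, 0.1084]
tcp_rot: [-3.142, -0.0, 2.345]
wrist_force: [-1.0, -0.1, 0.9]
width: 0.0379
```

Run:
```python
from h import *
go(.479,-.209,.18,134.3)
fs=vision.grab_frame("side")
cv2.imwrite("pics/s3.png",cv2.resize(fs["image"][200:340,240:400,::-1],None,fx=4,fy=4,interpolation=cv2.INTER_CUBIC))
```

```text
t 3.77 shift [  0.4   0.1 -71.6] rot [-0.   -0.    0.05] pos [ 0.4792 -0.2093  0.1084] yaw [-180.     -0.    134.35] F [-1.02 -0.14  0.95] w 0.0379
```

View pics/s3.png

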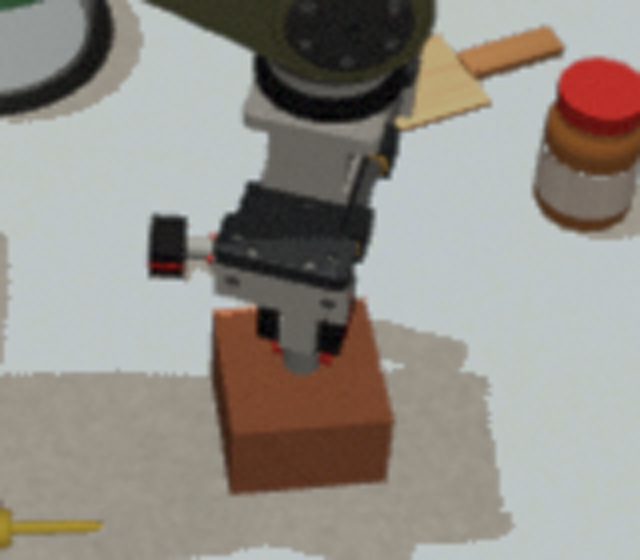

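play_rows:
  rows: "0 0 0 0 0 0 28;0 0 0 0 0 0 28;0 0 0 0 0 0 28;0 0 0 0 0 0 28;0 0 0 0 0 0 28;0 0 0 0 0 0 28"
  grip_force: 40

```text
t: 4.32
ee_pos: [0.4792, -0.2093, 0.1084]
tcp_rot: [-3.142, -0.0, 2.345]
wrist_force: [-0.3, -0.3, -0.4]
width: 0.0342
```

play_rows:
  rows: "0 0 -8 0 0 0 28;0 0 -20 0 0 0 28;0 0 -35 0 0 0 28;0 0 -50 0 0 0 28;0 0 -70 0 0 0 28;0 0 -100 0 0 0 28;0 0 -130 0 0 0 28;0 0 -155 0 0 0 28"

```text
t: 4.98
ee_pos: [0.4791, -0.2092, 0.2661]
tcp_rot: [3.141, 0.001, 2.345]
wrist_force: [0.3, -0.8, -1.6]
width: 0.0343
```

Run:
```python
from h import *
go(.468,.186,.27,191)
fs=vision.grab_frame("side")
cv2.imwrite("pics/s4.png",cv2.resize(fs["image"][130:330,200:400,::-1],None,fx=3,fy=3,interpolation=cv2.INTER_CUBIC))
```

```text
t 4.98 shift [290.4 268.3  -4.2] rot [-2.000e-02  7.000e-02 -5.665e+01] pos [ 0.4791 -0.2092  0.2661] yaw [1.7998e+02 7.0000e-02 1.3435e+02] F [ 0.32 -0.85 -1.58] w 0.0343
```

View pics/s4.png

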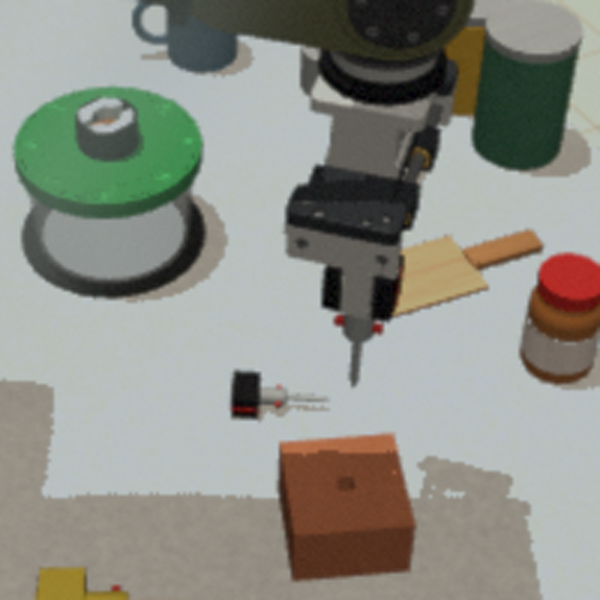

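Lifted cleanly. The thermometer hangs straight at (355,350) and the stone's well is empty. Next I carry it over the ring.

play_rows:
  rows: "15 14 -10 0 0 -5 28;38 35 -14 0 0 -10 28;65 60 -14 0 0 -16 28;92 85 -14 0 0 -22 28;119 110 -14 0 0 -28 28;146 135 -14 0 0 -34 28;173 160 -14 0 0 -40 28;200 185 -14 0 0 -46 28"

```text
t: 5.7
ee_pos: [0.4711, 0.0648, 0.2778]
tcp_rot: [-3.142, 0.0, -3.13]
wrist_force: [0.8, -0.5, -1.5]
width: 0.0341
```

```bash
python3 -c "
from h import *
go(.468,.186,.27,191)"
```

```text
t 5.7 shift [  1.8 121.2   7.8] rot [-0.000e+00  1.000e-02 -1.036e+01] pos [0.4711 0.0648 0.2778] yaw [-1.8000e+02  1.0000e-02 -1.7936e+02] F [ 0.8  -0.48 -1.51] w 0.0341
```

play_rows:
  rows: "0 25 0 0 0 -3 28;1 50 0 0 0 -6 28;2 75 0 0 0 -9 28;2 97 0 0 0 -10.4 28;2 112 0 0 0 -10.4 28;2 119 0 0 0 -10.4 28;2 121 0 0 0 -10.4 28;2 121 0 0 0 -10.4 28"

```text
t: 6.37
ee_pos: [0.4689, 0.1839, 0.2775]
tcp_rot: [-3.141, -0.0, -2.954]
wrist_force: [-0.1, -0.5, -0.9]
width: 0.0341
```

Run:
```python
from h import *
fs=vision.grab_frame("side"); ft=vision.grab_frame("top")
go(.468,.186,.27,191)
cv2.imwrite("pics/s5.png",cv2.resize(fs["image"][90:230,170:310,::-1],None,fx=4,fy=4,interpolation=cv2.INTER_CUBIC))
```

```text
t 6.47 shift [0.5 2.9 7.5] rot [-0.01 -0.   -0.29] pos [0.4691 0.1833 0.2775] yaw [-179.99   -0.   -169.29] F [ 0.03 -1.3  -2.37] w 0.0342
```

View pics/s5.png

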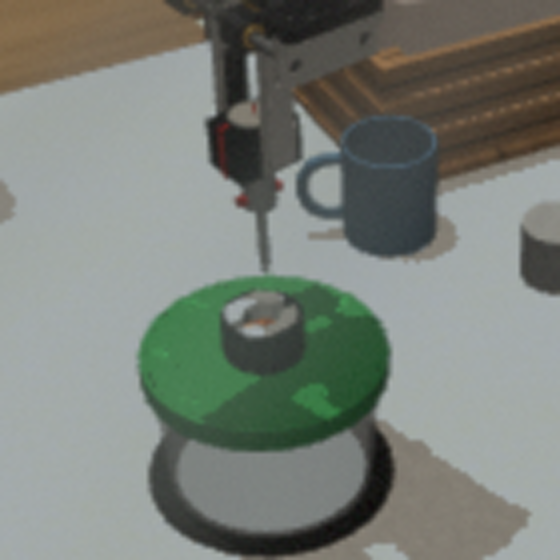

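Run:
```python
from h import *
fs=vision.grab_frame("side")
s=telemetry.sense();p=s["ee_pos"];tz=p[2]-.0424-.06
m=lambda x,y:((x+.5)/4-.5+170,(y+.5)/4-.5+90)
print(wz(fs,*m(265,270),tz),p,tz)
c=lambda q:(np.array(q)-0)
# project the tcp axis
T=np.linalg.inv(fs["T"])
im=cv2.resize(fs["image"][110:190,205:275,::-1],None,fx=8,fy=8,interpolation=cv2.INTER_CUBIC)
def pr(P):
    q=T@np.append(P,1);u=q[0]/q[2]*fs["fx"]+fs["cx"];v=q[1]/q[2]*fs["fy"]+fs["cy"]
    return (u-205+.5)*8-.5,(v-110+.5)*8-.5
for z in (tz,tz+.03,tz+.06,tz+.116):
    u,v=pr([p[0],p[1],z]);cv2.circle(im,(int(u),int(v)),3,(0,255,255),1)
th=np.linspace(0,6.28,60)
for r in (.0125,.025):
    for t in th:
        u,v=pr([.4694+r*np.cos(t),.1874+r*np.sin(t),.14]);cv2.circle(im,(int(u),int(v)),1,(255,255,0),-1)
cv2.imwrite("pics/s6.png",im)
```

```text
[0.47218799 0.18572315 0.17511795] [0.46908096 0.18322627 0.27751795] 0.1751179514982018
```

View pics/s6.png

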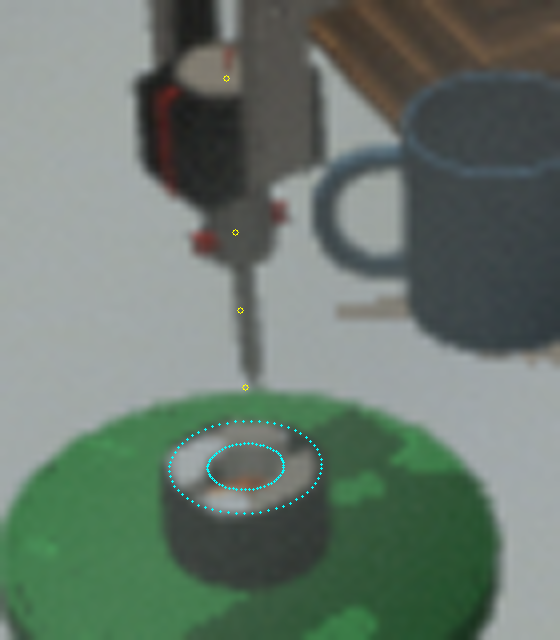

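```bash
python3 -c "
from h import *
go(.467,.1855,.205,191)"
```

```text
t 6.52 shift [ 1.6  2.6 72.5] rot [-0.01 -0.   -0.31] pos [0.4691 0.1832 0.2775] yaw [-179.99   -0.   -169.31] F [-0.65  0.02 -1.75] w 0.0344
```

play_rows:
  rows: "1.6 2.6 10 0 0 -0.3 28;1.6 2.6 20 0 0 -0.3 28;1.6 2.6 32 0 0 -0.3 28;1.6 2.6 44 0 0 -0.3 28;1.6 2.6 54 0 0 -0.3 28;1.6 2.6 64 0 0 -0.3 28;1.6 2.6 70 0 0 -0.3 28;1.6 2.6 72.5 0 0 -0.3 28"

```text
t: 7.18
ee_pos: [0.4666, 0.1862, 0.2037]
tcp_rot: [-3.141, -0.001, -2.949]
wrist_force: [-0.1, 0.1, -0.8]
width: 0.0339
```

```bash
cat > look.py <<'E'
import sys
from h import *
fs=vision.grab_frame("side")
go(*[float(a) for a in sys.argv[2:6]])
cv2.imwrite("pics/"+sys.argv[1],cv2.resize(fs["image"][120:190,200:280,::-1],None,fx=8,fy=8,interpolation=cv2.INTER_CUBIC))
E
python3 look.py s7.png .467 .1855 .19 191
```

```text
t 7.23 shift [-0.2 -0.7 14. ] rot [-0.01 -0.07  0.05] pos [0.4667 0.1862 0.204 ] yaw [-1.7999e+02 -7.0000e-02 -1.6895e+02] F [-0.44 -0.21 -2.75] w 0.0341
```

View pics/s7.png

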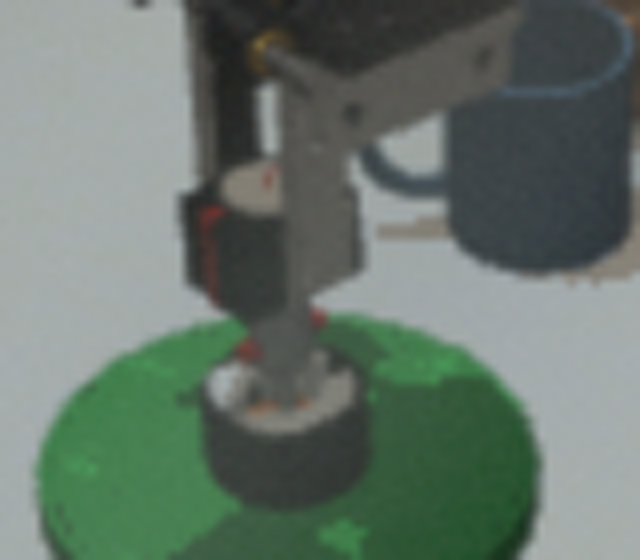

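Aligned to within about 1 mm (lug midpoint (282,334) over ring centre (286,383)). I'll go down slowly while watching the force.

play_rows:
  rows: "0 -0.4 2 0 0 0 28;0 -0.4 4 0 0 0 28;0 -0.4 6 0 0 0 28;0 -0.4 8 0 0 0 28;0 -0.4 10 0 0 0 28;0 -0.4 12 0 0 0 28;0 -0.4 12 0 0 0 28"

```text
t: 7.82
ee_pos: [0.4669, 0.1859, 0.1925]
tcp_rot: [-3.142, -0.001, -2.949]
wrist_force: [0.3, 0.3, -2.9]
width: 0.0344
```

play_rows:
  rows: "0 0 1 0 0 0 28;0 0 2 0 0 0 28;0 0 3 0 0 0 28;0 0 4 0 0 0 28;0 0 4 0 0 0 28"

```text
t: 8.23
ee_pos: [0.4669, 0.1859, 0.1887]
tcp_rot: [-3.142, -0.0, -2.949]
wrist_force: [1.6, -0.1, -1.7]
width: 0.0345
```

play_rows:
  rows: "0 0 1 0 0 0 28;0 0 2 0 0 0 28;0 0 3 0 0 0 28;0 0 4 0 0 0 28;0 0 4 0 0 0 28"

```text
t: 8.65
ee_pos: [0.4669, 0.1859, 0.1847]
tcp_rot: [-3.142, -0.0, -2.949]
wrist_force: [0.6, 0.6, -1.8]
width: 0.0343
```

play_rows:
  rows: "0 0 0.7 0 0 0 28;0 0 1.4 0 0 0 28;0 0 2.1 0 0 0 28;0 0 2.1 0 0 0 28"

```text
t: 8.98
ee_pos: [0.467, 0.1859, 0.1827]
tcp_rot: [-3.142, -0.0, -2.949]
wrist_force: [0.6, 0.9, -1.7]
width: 0.0342
```

```bash
python3 look.py s8.png .467 .1855 .17 191
```

```text
t 9.03 shift [ 0.1 -0.4 12.8] rot [-0.   -0.01  0.05] pos [0.467  0.1859 0.1828] yaw [-1.8000e+02 -1.0000e-02 -1.6895e+02] F [-0.3  -0.37 -1.87] w 0.0339
```

View pics/s8.png

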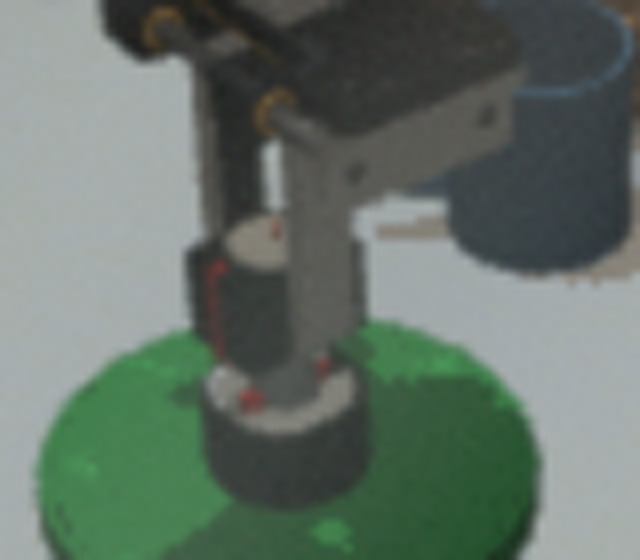

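No contact load (about -1.8 N, which is the thermometer's weight) with the origin level with the mouth, so the lugs at (250,400) and (322,367) are already sinking into the slots. I'll press on gently.

play_rows:
  rows: "0 0 0.8 0 0 0 28;0 0 1.6 0 0 0 28;0 0 2.4 0 0 0 28;0 0 3.2 0 0 0 28;0 0 3.2 0 0 0 28"

```text
t: 9.45
ee_pos: [0.467, 0.1859, 0.1795]
tcp_rot: [3.142, -0.0, -2.949]
wrist_force: [0.3, 0.3, -1.7]
width: 0.0344
```

play_rows:
  rows: "0 0 0.8 0 0 0 28;0 0 1.6 0 0 0 28;0 0 2.4 0 0 0 28;0 0 3 0 0 0 28;0 0 3 0 0 0 28"

```text
t: 9.87
ee_pos: [0.4671, 0.186, 0.1769]
tcp_rot: [3.142, 0.001, -2.949]
wrist_force: [-0.6, -0.2, 3.1]
width: 0.0344
```

The spring is felt (about 4.8 N at roughly 5 mm deep), which matches. I'll press on to about 14 mm.

play_rows:
  rows: "0 0 1.2 0 0 0 28;0 0 2.4 0 0 0 28;0 0 3.6 0 0 0 28;0 0 4.8 0 0 0 28;0 0 5.5 0 0 0 28;0 0 5.5 0 0 0 28"

```text
t: 10.37
ee_pos: [0.4673, 0.186, 0.1716]
tcp_rot: [3.142, 0.001, -2.949]
wrist_force: [-1.7, -0.1, 7.4]
width: 0.0347
```

play_rows:
  rows: "0 0 1 0 0 0 28;0 0 2 0 0 0 28;0 0 3 0 0 0 28;0 0 3.8 0 0 0 28;0 0 3.8 0 0 0 28"

```text
t: 10.78
ee_pos: [0.4674, 0.186, 0.1681]
tcp_rot: [3.141, 0.002, -2.949]
wrist_force: [-1.4, -1.0, 12.2]
width: 0.034
```

```bash
python3 look.py s9.png .467 .1855 .17 191; python3 -c "
from h import *; print(telemetry.sense()['moment'])"
```

```text
t 10.83 shift [ 0.5 -0.4 -1.8] rot [0.01 0.09 0.05] pos [0.4674 0.186  0.1682] yaw [ 1.7999e+02  9.0000e-02 -1.6895e+02] F [-2.18 -0.05 11.31] w 0.0341
[-0.20545475  0.48791222 -0.03514047]
```

View pics/s9.png

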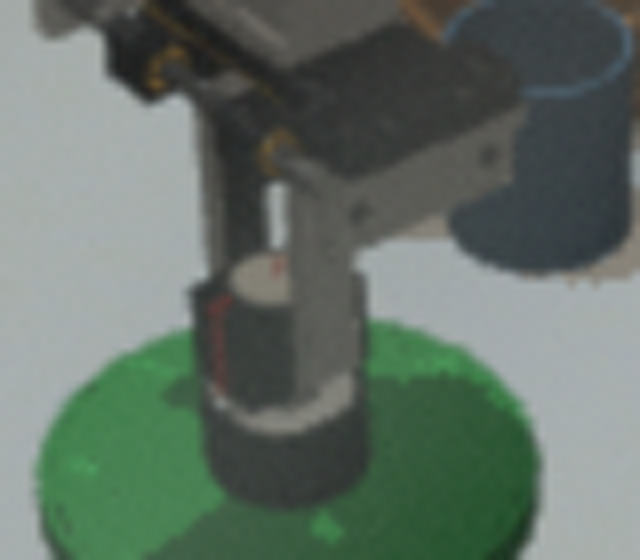

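About 14 mm deep (12 N plus weight). Now turn clockwise from above, which is positive about tool z, checking partway.

play_rows:
  rows: "0 0 0 0 0 3 28;0 0 0 0 0 7 28;0 0 0 0 0 11 28;0 0 0 0 0 15 28;0 0 0 0 0 19 28;0 0 0 0 0 23 28;0 0 0 0 0 26 28;0 0 0 0 0 26 28"

```text
t: 11.5
ee_pos: [0.4678, 0.1862, 0.1685]
tcp_rot: [3.14, 0.002, 2.877]
wrist_force: [-0.3, -0.3, 11.7]
width: 0.0339
```

```bash
python3 -c "
from h import *; print(telemetry.sense()['moment']);go(.467,.1855,.168,101)"
```

```text
[ 0.0611739  0.0085156 -0.070334 ]
t 11.5 shift [ 0.6 -0.8  0.5] rot [ 0.16  0.07 63.85] pos [0.4678 0.1862 0.1685] yaw [1.7991e+02 1.4000e-01 1.6485e+02] F [-0.27 -0.25 11.72] w 0.0339
```

play_rows:
  rows: "0 0 0.3 0 0 4 28;0 0 0.3 0 0 8 28;0 0 0.3 0 0 12 28;0 0 0.3 0 0 16 28;0 0 0.3 0 0 20 28;0 0 0.3 0 0 24 28;0 0 0.3 0 0 28 28;0 0 0.3 0 0 28 28"

```text
t: 12.17
ee_pos: [0.4675, 0.1859, 0.168]
tcp_rot: [3.14, 0.001, 2.387]
wrist_force: [-2.1, -2.5, 12.5]
width: 0.0341
```

play_rows:
  rows: "0 0 0 0 0 4 28;0 0 0 0 0 8 28;0 0 0 0 0 12 28;0 0 0 0 0 16 28;0 0 0 0 0 20 28;0 0 0 0 0 24 28;0 0 0 0 0 27 28;0 0 0 0 0 27 28"

```text
t: 12.83
ee_pos: [0.4671, 0.1855, 0.1678]
tcp_rot: [3.142, 0.001, 1.917]
wrist_force: [-4.0, -5.7, 12.7]
width: 0.0337
```

```bash
python3 look.py s10.png .467 .1855 .168 101; python3 -c "
from h import *; print(telemetry.sense()['moment'])"
```

```text
t 12.88 shift [ 0.  -0.1 -0.2] rot [0.01 0.05 8.99] pos [0.4671 0.1855 0.1678] yaw [1.7999e+02 5.0000e-02 1.0999e+02] F [-4.19 -5.36 11.64] w 0.0338
[-1.07637792  0.97706802  0.04098403]
```

View pics/s10.png

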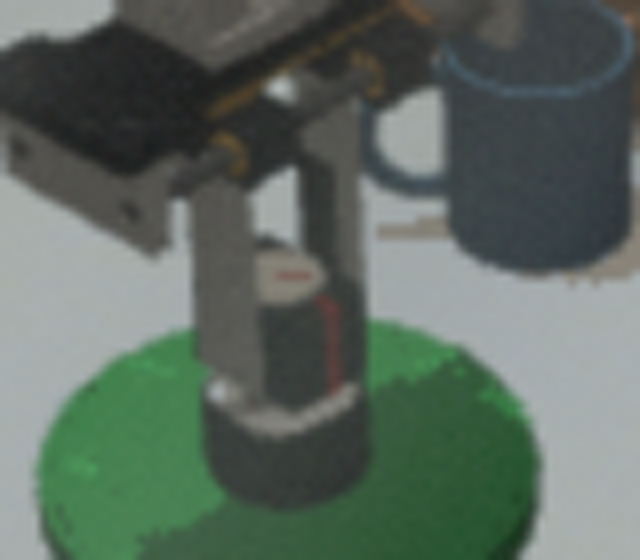

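play_rows:
  rows: "-0.3 -0.4 0 0 0 1.5 28;-0.3 -0.4 0 0 0 3 28;-0.3 -0.4 0 0 0 4.5 28;-0.3 -0.4 0 0 0 6 28;-0.3 -0.4 0 0 0 6 28"

```text
t: 13.3
ee_pos: [0.4669, 0.1852, 0.1678]
tcp_rot: [3.141, 0.001, 1.814]
wrist_force: [-4.3, -3.8, 12.0]
width: 0.0343
```

```bash
python3 -c "
from h import *; print(telemetry.sense()['moment']);go(.467,.1855,.168,101)"
```

```text
[-0.85042345  0.88548482  0.12881601]
t 13.3 shift [ 0.2  0.2 -0.2] rot [0.03 0.03 2.95] pos [0.4669 0.1852 0.1678] yaw [1.7997e+02 3.0000e-02 1.0395e+02] F [-4.29 -3.77 12.03] w 0.0343
```

play_rows:
  rows: "-0.1 -0.2 0 0 0 1 28;-0.1 -0.2 0 0 0 2 28;-0.1 -0.2 0 0 0 2 28"

```text
t: 13.55
ee_pos: [0.4668, 0.1852, 0.1679]
tcp_rot: [3.141, 0.0, 1.78]
wrist_force: [-3.1, -4.3, 12.1]
width: 0.0342
```

```bash
python3 -c "
from h import *; print(telemetry.sense()['moment']);go(.467,.1855,.168,101)"
```

```text
[-0.71347863  0.7850738   0.08931193]
t 13.55 shift [ 0.3  0.3 -0.1] rot [0.05 0.02 0.99] pos [0.4668 0.1852 0.1679] yaw [1.7995e+02 2.0000e-02 1.0199e+02] F [-3.08 -4.3  12.12] w 0.0342
```

About 89° turned at steady depth and low torque, so the lugs should be under the pockets. I'll let it up slowly and feel for the lock.

play_rows:
  rows: "0 0 -1 0 0 0 28;0 0 -2 0 0 0 28;0 0 -3 0 0 0 28;0 0 -4 0 0 0 28;0 0 -5 0 0 0 28;0 0 -5 0 0 0 28"

```text
t: 14.05
ee_pos: [0.4668, 0.1852, 0.1725]
tcp_rot: [3.141, 0.0, 1.781]
wrist_force: [-1.1, -2.9, 6.2]
width: 0.0342
```

play_rows:
  rows: "0 0 -0.5 0 0 0 28;0 0 -1 0 0 0 28;0 0 -1.5 0 0 0 28;0 0 -1.5 0 0 0 28"

```text
t: 14.38
ee_pos: [0.4667, 0.1853, 0.1737]
tcp_rot: [3.141, 0.0, 1.781]
wrist_force: [0.9, -1.8, 4.8]
width: 0.0342
```

```bash
python3 look.py s11.png .467 .1855 .174 101; python3 -c "
from h import *; print(telemetry.sense()['moment'])"
```

```text
t 14.43 shift [ 0.2  0.3 -0.3] rot [0.03 0.01 1.05] pos [0.4667 0.1853 0.1737] yaw [1.7997e+02 1.0000e-02 1.0205e+02] F [-0.6  -2.79  4.99] w 0.0344
[-0.52569656 -0.039924    0.03907664]
```

View pics/s11.png

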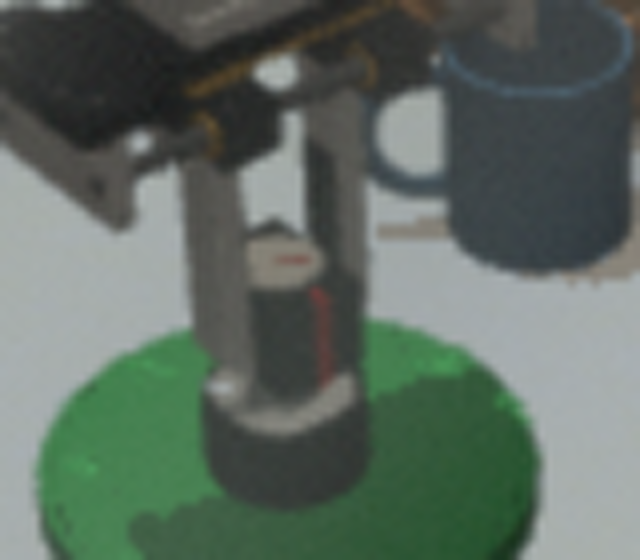

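play_rows:
  rows: "0 0 -0.5 0 0 0 28;0 0 -1 0 0 0 28;0 0 -1 0 0 0 28"

```text
t: 14.68
ee_pos: [0.4665, 0.1853, 0.1742]
tcp_rot: [-3.141, 0.0, 1.781]
wrist_force: [2.1, -0.7, -0.1]
width: 0.0342
```

Commanding 1 mm more raised it only 0.5 mm while the force fell by 5 N. That means the lugs are against the pocket roof, locked. Releasing now.

play_rows:
  rows: "0 0 0 0 0 0 40;0 0 0 0 0 0 45;0 0 0 0 0 0 55;0 0 0 0 0 0 65;0 0 0 0 0 0 65;0 0 0 0 0 0 65;0 0 0 0 0 0 65;0 0 0 0 0 0 65"

```text
t: 15.35
ee_pos: [0.4666, 0.1854, 0.1746]
tcp_rot: [-3.142, -0.0, 1.781]
wrist_force: [0.6, 0.1, -0.1]
width: 0.065
```

```bash
python3 look.py s12.png .467 .1855 .3 101
```

```text
t 15.4 shift [ 1.000e-01  5.000e-01 -1.254e+02] rot [ 0.   -0.    1.05] pos [0.4666 0.1853 0.1746] yaw [180.    -0.   102.05] F [-0.17 -0.06  0.36] w 0.0648
```

View pics/s12.png

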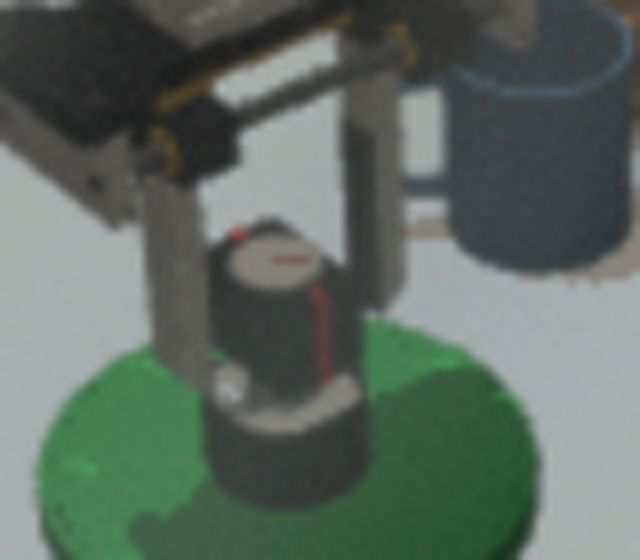

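The thermometer stays seated, with both fingers clear. Withdrawing upwards.

play_rows:
  rows: "0 0 -8 0 0 0 65;0 0 -20 0 0 0 65;0 0 -40 0 0 0 65;0 0 -60 0 0 0 65;0 0 -80 0 0 0 65;0 0 -100 0 0 0 65;0 0 -120 0 0 0 65;0 0 -125 0 0 0 65"

```text
t: 16.07
ee_pos: [0.4671, 0.1855, 0.3031]
tcp_rot: [3.137, -0.0, 1.781]
wrist_force: [-0.1, -0.5, 0.5]
width: 0.0647
```

play_rows:
  rows: "0 -20 0 0 0 0 65;0 -50 0 0 0 0 65;0 -85 0 0 0 0 65;0 -110 0 0 0 0 65;0 -115 0 0 0 0 65;0 -115 0 0 0 0 65"

```text
t: 16.57
ee_pos: [0.3533, 0.1613, 0.2998]
tcp_rot: [3.14, -0.0, 1.781]
wrist_force: [0.7, -1.1, 0.3]
width: 0.0651
```

```bash
python3 look.py s13.png .467 .1855 .3 101
python3 - <<'E'
from h import *
fs=vision.grab_frame("side");ft=vision.grab_frame("top");save(fs,"s14.png",s=1.4);save(ft,"t14.png",s=1.4)
E
```

```text
t 16.62 shift [ 0.000e+00  1.153e+02 -1.000e-01] rot [ 0.06 -0.01  1.06] pos [0.3542 0.1614 0.2998] yaw [179.94  -0.   102.06] F [ 0.95 -0.4   0.26] w 0.0648
```

View pics/s13.png

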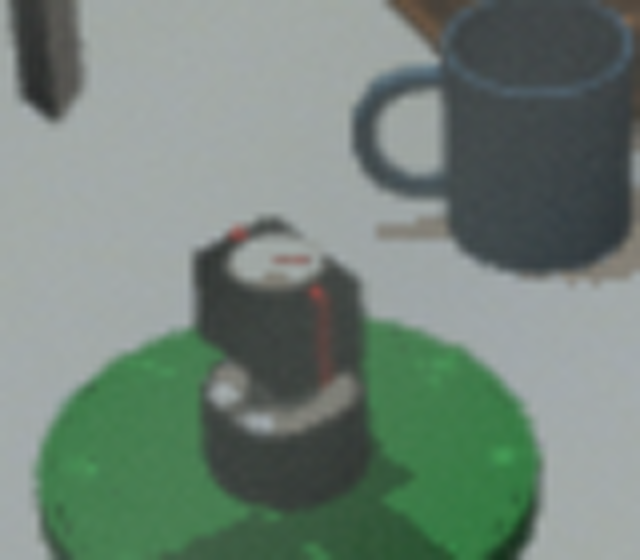

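View pics/s14.png

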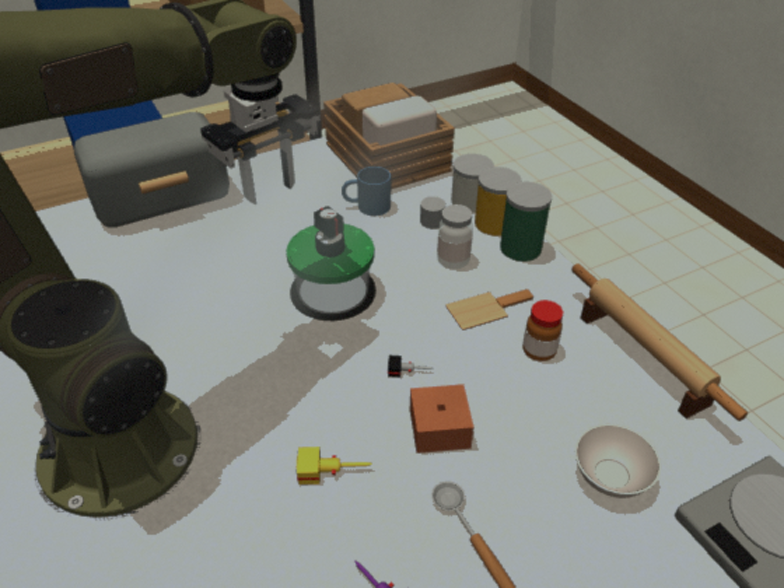

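View pics/t14.png

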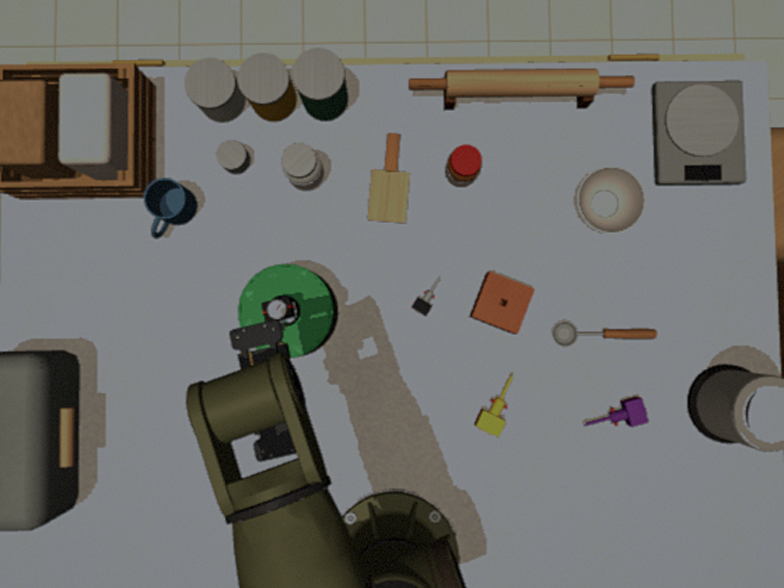

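The thermometer stands upright in the ring (side crop, dial at (280,260)), with its lugs below the mouth and everything else where it stood. One last height check (expected top 0.188 m), then hand in.

Run:
```python
from h import *
fs=vision.grab_frame("side")
u,v=200+265/8,120+268/8
zs=[w(fs,u+i,v+j)[2] for i in (-1,0,1,2) for j in(-1,0,1)]
print(np.median(zs)); 
z=np.median(zs)
if .184<z<.1945: print(job.sign_off())
```

```text
0.19166568457881722
the job is handed in; nothing more can be done
None
```

The thermometer is locked in the lid's bayonet ring and I've handed the job in. One check, the camera height at the end, did not fully agree; it is explained below.

**What I did:** I drew the large black thermometer from the stone and lined its lugs up with the slots, seen at about +11°. They sank in without resistance. I pressed it to about 14 mm deep, with about 12 N at the wrist, well under the 45 N lid limit. I turned it about 89° clockwise, let it up, released it and moved the arm away. The hand-in came at about 17 s of the 72 s allowed.

**Checks that agreed:**
- **Lock:** on letting up, it rose past 12 mm and stopped at about 8 mm deep. A further 1 mm of pull raised it only 0.5 mm while the force fell by about 5 N. Released unturned or part-turned, it would have ended near 4 mm or 12 mm.
- **After release:** the dial stayed at the same place in the picture, upright, with no lugs showing above the ring.
- **Surroundings:** the other items in view look unmoved in the final pictures, and the fingers were clear of the thermometer.

**Checks that disagreed or fell short:**
- **Height:** the final depth-camera reading of the head's top was 0.192 m against an expected 0.188 m. I think that is camera bias, because the same cameras read 1 to 4 mm high on this head before the lift. Still, 0.192 m alone would also fit an unlocked 4 mm depth, so the lock rests on the force and position readings.
- **End wall:** I did not clearly feel the wall that ends the turn. The 89° is the gripper's measured turn.

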